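Line up the decorating turntable

ROBOT

A 6-joint arm with a two-finger parallel gripper is mounted at the origin on the work surface. World frame = base frame: x ahead of the robot, y to its left, z up, the work surface at z = 0. Lengths are in m, angles in rad, forces in N, time in s.
With the tool pointing down it reaches from about 0.35 to 0.975 m from the base axis. Payload 4.9 kg.
Tool frame: the origin (TCP) lies at the very end of the fingers, on their centre line; the grasp point (between the pads) lies 19 mm behind it; y points along the fingers, z is the direction in which the jaws open and shut, and the axes are right-handed (so a half turn about y gives the same grasp; the last joint's range is limited). The gripper opens to 85 mm and grips with 20 to 120 N. Pads are 22 mm wide; open, the fingers measure 114 mm over their backs; the gripper's body (76 mm by 85 mm) begins 54 mm behind the grasp point. The pads swing forward as they close: fully open they stand 13 mm farther back than shut.
Start: joints at [-1.263, 0.053, 1.613, -0, 1.476, -0.119], TCP at [0.259, -0.569, 0.231] pointing down, gripper open.
Joint ranges: [-3.01, 3.01], [-1.01, 2.22], [0.06, 2.58], [-1.02, 4.17], [0.09, 2.62], [-3.14, 3.14]. Speed limits (rad/s): [2.57, 2.57, 3.14, 3.14, 3.14, 3.14].

INTERFACE

Orientations are given as a rotation vector (axis times angle).
In Python, from station import ctrl gives the robot as it stands.
- The arm moves only by the tool arm_command, never from a script. Its argument "steps" is a list of rows, each a list of 3 entries, a list of its own where there are three numbers: the shift along the tool's x, y, z in m, then the turn, a rotation vector about the tool's x, y, z in degrees, then the opening, from 0 (shut) to 1 (fully open). In form: [[[dx, dy, dz], [ax, ay, az], gripper], ...]. A call has 1 to 5 rows; each row is the pose to reach, as a shift and turn from the pose measured when the call began, along the tool's axes at that moment; what a row does not reach only later rows make up. A row lasts 1/10 s, in which the tool goes at most 50 mm and 8.59 degrees, less where a joint would pass 70% of its speed; a pose out of reach is approached as far as the arm can. A call with a gripper value outside its range is refused whole. The fingers move at their own pace and stop on an object; "force" is the grip in N (left out, the last holds). Time passes only in rows, so rows that repeat a pose let the fingers close. It gives the time, the measured TCP pose, the force and the opening at its end, in the units of the state.
- ctrl.get_obs(): the state, without advancing time (a new reading comes with each control period).
- ctrl.get_image(name): name is "side" or "top"; returns a dict with "img" (480x640x3 uint8, red, green, blue), "camera_matrix" (3x3 intrinsics, pixels), "k1" (the pictures are not rectified: a ray, as slopes to the right and down, at radius r is drawn at 1 + k1 r^2 times it, then the intrinsics apply), "world_from_camera" (4x4, takes a point from camera to world coordinates). Camera axes: x right, y up, looking along -z (the intrinsics and any distortion apply to the point x, -y, -z); pixel columns grow to the right and rows downward; lengths in m; the calibration is good to about 2 mm. A picture is of the moment at which its call begins. There is no depth.
- ctrl.finish_job(): hands the job in, once; it reports no verdict.
Trained networks look in a picture, given as the dict that the camera call returned (one of the last four; its "shot" number tells which), for a name from the list of things; names that differ only in an ending like _2 or _b are one class to them, and where a whole thing is asked for, a point or a joint stands for the part that bears it (a point fixed in the world has none). Each returns a list of dicts, best first, with "confidence" (0 to 1); they miss things now and then, are a little off and sometimes report something else, mostly with a low value. They report only what shows in the picture. A call takes as long as a camera call.
- ctrl.boxes_of(picture, name): "position" ([row, column] in pixels, amid what is visible of it).
The state is a dict: "t": time; "q": joint angles; "dq": joint speeds; "effort": joint torques, N m; "tool_pos": TCP position; "tool_rot": TCP orientation; "contact_force": force on the tool from outside, world axes, zero at the start; "wrist_torque": the same for the moment, N m; "opening": finger opening in m.
Only numpy, scipy, OpenCV 4.12 (cv2) and the standard library are available. Lean on these libraries where they do the work, as an engineer would, in place of code of your own. Each camera call takes 0.05 s, during which the arm holds its last target.

TASK

On the craft table, turn the blue head of the decorating turntable by pushing with a fingertip in one of its finger notches, until the yellow index mark on the head lines up with the red line on the ring around it. The head lies loose on its spindle: do not lift it. Leave the cup, bottle, paint tube and brush where they are, and finish with the hand clear and the head standing still.

Things in the scene. Friction and masses are not known exactly. Their poses are not given: they have to be found in the camera images.
- turntable: fixed foot and aluminium scale ring of the turntable, bolted to the table; origin at table height on the vertical turning axis. The ring is 208 mm inside and 256 mm outside diameter, its flat top (black tick lines every 15 degrees) 55 mm above the table. It stands at a different place and yaw each time
- wheel (a joint): turning angle of the blue head about the vertical axis, rad, counter-clockwise from above positive, no stops; 0 when the index mark points along the turntable's own x axis. It turns stiffly (0.15 N m, 2 to 3 N at a notch wall), does not coast and stays where left. The head: 200 mm disc, 0.7 kg, top 56 mm above the table, a white clay medallion 72 mm wide, 15 mm high on its middle
- head_lift (a joint): how far the head has been lifted off its seat, m; 0 when seated, upward positive. It has to stay seated
- index_mark (a point): outer end of the yellow index mark: a radial line 6 mm wide and 42 mm long on the head's top, running out to the rim; the point lies 102 mm from the turning axis, 56 mm above the table, and turns with the head
- notch0 (a point): floor of a finger notch, 34 mm above the table (22 mm below the head's top), 74 mm from the axis, in the middle of the notch 60 degrees counter-clockwise (from above) of the index mark; turns with the head. Each notch is open above, 60 mm wide with parallel side walls, from 48 to 100 mm from the axis (the ring closes it outside); pushing sideways on a wall turns the head either way
- notch1 (a point): the same for the notch opposite the index mark (180 degrees)
- notch2 (a point): the same for the notch 300 degrees counter-clockwise of the index mark
- target_line (a point): inner end of the red target line: a radial line 6 mm wide and 25 mm long across the top of the scale ring, with a red clip (18 mm wide, 10 mm thick, top 56 mm above the table) on the ring's outer edge behind it; the point lies 102 mm from the turning axis, 56 mm above the table. Fixed, at another angle each time
- water_cup: loose empty grey plastic cup, 72 mm wide, 70 mm high, origin under its centre; leave alone
- paint_bottle: loose red paint bottle with white cap, 38 mm wide, 75 mm high, origin under its centre; leave alone
- paint_tube: loose blue paint tube lying on the table, about 140 mm long along its x axis, black cap at +x, 44 mm wide, 34 mm high, origin under its middle; leave alone
- brush: loose flat paint brush lying on the table, 180 mm long along its x axis, wooden handle 20 mm thick, wider bristles at +x, origin under its middle; leave alone

How it is judged:
At the end, for the whole second after the job is handed in: the outer end of the yellow mark is within 5 mm (the 6 mm lines overlap) of the inner end of the red line, the head is still and seated (lifted less than 3 mm), and cup, bottle, tube and brush are within 25 mm of where they were (horizontal distance between index_mark and target_line below 0.005 m and velocity of joint wheel between -0.03 and 0.03 rad/s and value of joint head_lift below 0.003 m and distance of each of water_cup, paint_bottle, paint_tube, brush from where it was at the start of the episode below 0.025 m); the robot touches nothing.
It fails at once if the head is lifted off its seat by more than 6 mm (value of joint head_lift above 0.006 m).
It fails at once if cup, bottle, tube or brush is moved more than 25 mm or lifted (distance of any of water_cup, paint_bottle, paint_tube, brush from where it was at the start of the episode above 0.025 m).
It also fails if it takes over 48 s, if anything falls off the work surface, if the arm or the gripper's body presses on something with over 40 N, if the wrist force passes 120 N, or if a joint passes its speed limit or range.

## Working session

There is one attempt and no reset: what is moved stays moved. The work goes in short steps, Python scripts to look and compute and a tool call to move; the robot and the scene stay as the last step left them, time stands still between calls to the robot, and variables do not carry over. Pictures are saved under pics/ and viewed, and the job is handed in when it is done.

Besides the shell and the picture viewer there is one more tool, called after ">>>" by a JSON object that holds its "method" and its "body", one argument or row to a line. arm_command: Moves the arm, as the interface text tells. Its arguments: {"type":"object","properties":{"steps":{"type":"array"},"force":{"type":"number"}},"required":["steps"]}

```bash
mkdir -p pics; ls
python3 - <<'E'
from station import ctrl
import cv2,numpy as np
o=ctrl.get_obs(); print(o)
for n in ("top","side"):
    p=ctrl.get_image(n); cv2.imwrite(f"pics/{n}0.png",p["img"][:,:,::-1])
    print(n,p["camera_matrix"],p["k1"],p["world_from_camera"],p["shot"])
    for k in ("turntable","wheel","index_mark","target_line","notch0","notch1","notch2","water_cup","paint_bottle","paint_tube","brush"):
        print(k,[(np.round(d["position"],1),round(d["confidence"],2)) for d in ctrl.boxes_of(p,k)])
E
```

```text
pics
{'t': 0.0, 'q': array([-1.26300169e+00,  5.33625109e-02,  1.61428210e+00,  2.61381262e-05,
        1.47600091e+00, -1.19036706e-01]), 'dq': array([-1.25230814e-03,  1.10543289e-05,  8.91735288e-04,  1.37487010e-03,
        6.24011369e-04, -1.25493625e-03]), 'effort': array([-1.90874271e-03, -3.93681514e+01, -3.70182967e+01, -2.56267058e-04,
        6.98191798e-03,  1.62447395e-05]), 'tool_pos': array([ 0.25854062, -0.56834007,  0.23006662]), 'tool_rot': array([-0.43050675,  1.98780805, -1.98365057]), 'contact_force': array([-0.53796491, -0.13494395,  0.29092858]), 'wrist_torque': array([-0.0540982 ,  0.00184817, -0.00322907]), 'opening': 0.08527702331011935}
top [[441.6803476    0.         317.46211075]
 [  0.         441.6803476  237.37246033]
 [  0.           0.           1.        ]] -0.00024359165110482525 [[-0.02328567  0.99693553 -0.07468145  0.57176019]
 [-0.99972132 -0.02293054  0.00560938  0.00331542]
 [ 0.0038797   0.07479125  0.99719166  0.94805255]
 [ 0.          0.          0.          1.        ]] 1
turntable [(array([266.1, 269.1]), 0.91)]
wheel [(array([264.9, 27
[... 649 characters left out ...]
2826395 -0.55129265  0.07423548]
 [-0.69805731 -0.44719852  0.55922222  0.56338245]
 [-0.00704254  0.78524103  0.61915016  0.6707029 ]
 [ 0.          0.          0.          1.        ]] 2
turntable [(array([285.6, 298.8]), 0.6)]
wheel [(array([280.7, 293.9]), 0.84), (array([281.9, 293.3]), 0.28)]
index_mark [(array([279.8, 294.2]), 0.56)]
target_line [(array([319.8, 239.4]), 0.51)]
notch0 [(array([282.8, 290.3]), 0.64)]
notch1 [(array([282.8, 290.3]), 0.64)]
notch2 [(array([282.8, 290.3]), 0.64)]
water_cup [(array([332.2, 170.8]), 0.88)]
paint_bottle [(array([233.9, 362.7]), 0.66), (array([320.2, 236.6]), 0.19)]
paint_tube [(array([245.4, 226.7]), 0.8)]
brush [(array([222.5, 402.8]), 0.81)]
```

View pics/top0.png

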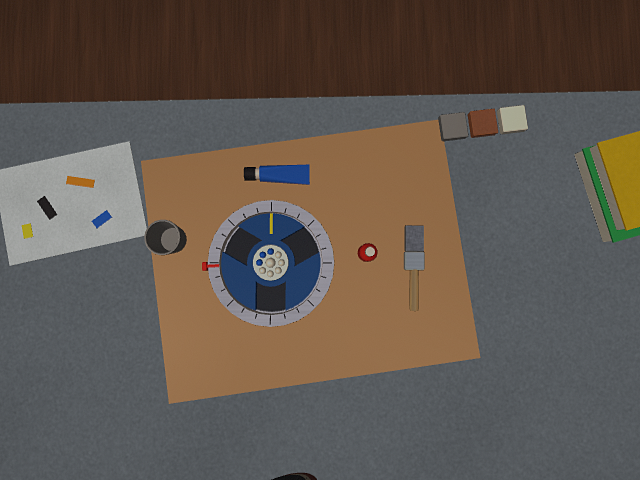

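View pics/side0.png

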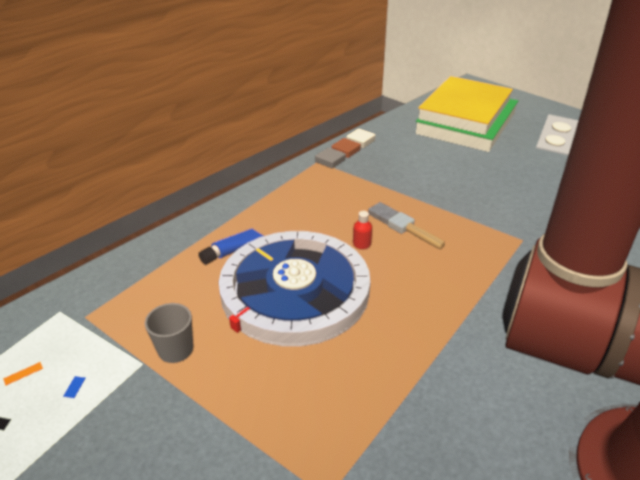

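The top view shows the ring centred near (271,263), the yellow mark pointing up at (271,212–234), the red line on the left at about (212,266), and notches at about (240,243), (301,243) and (270,297). The head needs roughly +90° counter-clockwise. Next I'll measure it precisely.

```bash
cat > h.py <<'E'
from station import ctrl
import cv2,numpy as np
from scipy.spatial.transform import Rotation as R
def rays(p,uv):
    K=p["camera_matrix"];W=p["world_from_camera"]
    n=cv2.undistortPoints(np.array(uv,float).reshape(-1,1,2),K,np.array([p["k1"],0,0,0,0.])).reshape(-1,2)
    d=np.c_[n[:,0],-n[:,1],-np.ones(len(n))]@W[:3,:3].T
    return W[:3,3],d
def plane(p,uv,z):
    c,d=rays(p,uv); return (c+d*((z-c[2])/d[:,2])[:,None])[:,:2]
def proj(p,P):
    W=p["world_from_camera"];P=np.atleast_2d(P)
    c=(P-W[:3,3])@W[:3,:3]; n=np.c_[c[:,0]/-c[:,2],-c[:,1]/-c[:,2]]
    r2=(n**2).sum(1); n=n*(1+p["k1"]*r2)[:,None]; K=p["camera_matrix"]
    return n*[K[0,0],K[1,1]]+[K[0,2],K[1,2]]
def measure(p,C=None,z=.056):
    """plane-fit with per-pixel world coordinates"""
    img=p["img"].astype(int);h,w=img.shape[:2]
    uu,vv=np.meshgrid(np.arange(w),np.arange(h))
    XY=plane(p,np.c_[uu.ravel(),vv.ravel()],z).reshape(h,w,2)
    r,g,b=img[...,0],img[...,1],img[...,2]
    return XY,r,g,b
def angs(p,C):
    XY,r,g,b=measure(p); D=XY-C; rad=np.hypot(D[...,0],D[...,1]); th=np.arctan2(D[...,1],D[...,0])
    out={}
    wy=np.clip(np.minimum(r,g)-b-30,0,None)*((rad>.058)&(rad<.103))*(abs(r-g)<60)*(g>90)
    wr=np.clip(r-np.maximum(g,b)-40,0,None)*((rad>.102)&(rad<.126))
    for n,m in(("yellow",wy),("red",wr)):
        s=m.sum()
        if s: 
            a=np.angle((m*np.exp(1j*th)).sum()); out[n]=(np.degrees(a),int((m>0).sum()))
    return out
E
python3 - <<'E'
from h import *
ps={n:ctrl.get_image(n) for n in("top","side")}
for n,p in ps.items():
    XY,r,g,b=measure(p)
    # blue disc silhouette + light ring: fit grey ring outer edge at z=.055
    img=p["img"]; hsv=cv2.cvtColor(img,cv2.COLOR_RGB2HSV)
    m=((hsv[...,1]<60)&(hsv[...,2]>120)).astype(np.uint8)
    c0=(271,263) if n=="top" else (294,278)
    msk=np.zeros_like(m); cv2.circle(msk,c0,85,1,-1); m&=msk
    m=cv2.morphologyEx(m,cv2.MORPH_CLOSE,np.ones((3,3)))
    cs,_=cv2.findContours(m,cv2.RETR_EXTERNAL,cv2.CHAIN_APPROX_NONE)
    c=max(cs,key=len).reshape(-1,2).astype(float)
    P=plane(p,c,.055)
    from scipy.optimize import least_squares
    f=least_squares(lambda x:np.hypot(*(P-x[:2]).T)-x[2],[*P.mean(0),.128],loss="soft_l1",f_scale=.002)
    print(n,"ring fit",f.x,len(P))
    blue=((b-r)>40)
    Q=XY[blue&(msk>0)]; print("blue mean",Q.mean(0))
    C=f.x[:2]; print(angs(p,C), angs(p,Q.mean(0)))
    for k,z in(("water_cup",.035),("paint_bottle",.04),("paint_tube",.017),("brush",.01)):
        d=ctrl.boxes_of(p,k)
        if d:print(k,plane(p,[d[0]["position"][::-1]],z))
o=ctrl.get_obs(); print(R.from_rotvec(o["tool_rot"]).as_matrix())
E
```

```text
top ring fit [0.58880606 0.08971044 0.11990612] 687
blue mean [0.59253209 0.09426307]
{'yellow': (np.float64(1.8775118385832505), 63), 'red': (np.float64(93.84190292079242), 122)} {'yellow': (np.float64(-1.471597683536027), 60), 'red': (np.float64(92.66203188635882), 37)}
water_cup [[0.64736046 0.31457128]]
paint_bottle [[0.5880907  0.09825254]]
paint_tube [[0.78076236 0.07403988]]
brush [[ 0.59726735 -0.20270091]]
side ring fit [0.5711999  0.10751778 0.12087377] 790
blue mean [0.59349266 0.10725152]
{'yellow': (np.float64(-8.530145334526424), 46), 'red': (np.float64(88.94068958206279), 169)} {'yellow': (np.float64(-10.253520456828813), 65), 'red': (np.float64(77.76471357893584), 393)}
water_cup [[0.65094193 0.31060704]]
paint_bottle [[ 0.5930793  -0.09152259]]
paint_tube [[0.77725256 0.09684608]]
brush [[ 0.5880365  -0.21000533]]
[[-9.10299307e-01  5.60295236e-06  4.13950687e-01]
 [-4.13950687e-01  9.00460206e-06 -9.10299307e-01]
 [-8.82782487e-06 -1.00000000e+00 -5.87753703e-06]]
```

```bash
cat >> h.py <<'E'
def rect(p,C,half=.16,s=.0008,z=.055):
    n=int(2*half/s); ii,jj=np.mgrid[:n,:n]
    x=C[0]+half-ii*s; y=C[1]+half-jj*s
    uv=proj(p,np.c_[x.ravel(),y.ravel(),np.full(x.size,z)]).astype(np.float32)
    return cv2.remap(p["img"],uv[:,0].reshape(n,n),uv[:,1].reshape(n,n),cv2.INTER_CUBIC)
E
python3 - <<'E'
from h import *
C=(.590,.100); ims=[]
for n in("top","side"):
    p=ctrl.get_image(n); a=rect(p,C); c=(200,200)
    hsv=cv2.cvtColor(a,cv2.COLOR_RGB2HSV)
    ims.append(a[:,:,::-1])
cv2.imwrite("pics/r0.png",np.hstack(ims))
E
```

```text
(no output)
```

View pics/r0.png

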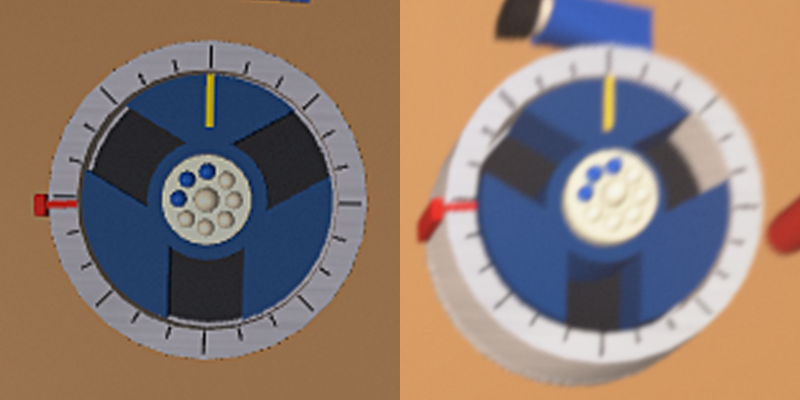

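The rectified top view puts the ring centre at about (207,200), so C ≈ (0.589, 0.095). The mark is at about −1° and the red line at about 91.6°. I'll push in notch1, the near one at about 179°, starting with shut fingers.

```bash
cat >> h.py <<'E'
def go(P,yaw):
    o=ctrl.get_obs(); Rm=R.from_rotvec(o["tool_rot"]); 
    y=np.radians(yaw); z=np.array([np.cos(y),np.sin(y),0]); yy=np.array([0,0,-1.]); x=np.cross(yy,z)
    T=R.from_matrix(np.c_[x,yy,z])
    d=Rm.inv().apply(np.array(P)-o["tool_pos"]); a=(Rm.inv()*T).as_rotvec(degrees=True)
    print("t",o["t"],"pos",o["tool_pos"].round(4),"F",o["contact_force"].round(1),"shift",d.round(4),"turn",a.round(1))
C=np.array([.589,.0955])
def push(th,off,z=.042,r=.074,lift=0):
    """finger at notch-centre angle th, tangential offset off"""
    t=np.radians(th); P=C+r*np.array([np.cos(t),np.sin(t)])+off*np.array([-np.sin(t),np.cos(t)])
    go([*P,z],(th+90+180)%360-180)
E
python3 -c "
from h import *
push(179,0,.23)"
```

```text
t 1.8 pos [ 0.2587 -0.5689  0.2313] F [-0.3 -1.  -0.1] shift [-0.5089  0.0013 -0.4999] turn [ 0.  25.5  0. ]
```

>>> {"method": "arm_command", "body": {
  "steps": [
    [[-0.509, 0, -0.5], [0, 25.5, 0], 0],
    [[-0.509, 0, -0.5], [0, 25.5, 0], 0],
    [[-0.509, 0, -0.5], [0, 25.5, 0], 0],
    [[-0.509, 0, -0.5], [0, 25.5, 0], 0],
    [[-0.509, 0, -0.5], [0, 25.5, 0], 0]
  ],
  "force": 40
}}

```text
t: 2.3
tool_pos: [0.3489, -0.3338, 0.2314]
tool_rot: [-0.022, -2.212, 2.212]
contact_force: [1.0, -0.4, 1.4]
opening: 0.0121
```

```bash
python3 -c "
from h import *
push(179,0,.23)"
```

```text
t 2.3 pos [ 0.3489 -0.3338  0.2314] F [ 1.  -0.4  1.4] shift [-0.1579  0.0014 -0.4337] turn [-0.  -0.1 -0. ]
```

>>> {"method": "arm_command", "body": {
  "steps": [
    [[-0.158, 0, -0.434], [0, 0, 0], 0],
    [[-0.158, 0, -0.434], [0, 0, 0], 0],
    [[-0.158, 0, -0.434], [0, 0, 0], 0],
    [[-0.158, 0, -0.434], [0, 0, 0], 0],
    [[-0.158, 0, -0.434], [0, 0, 0], 0]
  ]
}}

```text
t: 2.8
tool_pos: [0.4387, -0.1004, 0.2318]
tool_rot: [-0.024, -2.212, 2.214]
contact_force: [1.1, -0.3, 0.2]
opening: -0.0001
```

```bash
python3 -c "
from h import *
push(179,0,.23)"
```

```text
t 2.8 pos [ 0.4387 -0.1004  0.2318] F [ 1.1 -0.3  0.2] shift [-0.0725  0.0018 -0.1986] turn [-0.  -0.1 -0.1]
```

>>> {"method": "arm_command", "body": {
  "steps": [
    [[-0.0725, 0, -0.1985], [0, 0, 0], 0],
    [[-0.0725, 0, -0.1985], [0, 0, 0], 0],
    [[-0.0725, 0, -0.1985], [0, 0, 0], 0],
    [[-0.0725, 0.06, -0.1985], [0, 0, 0], 0],
    [[-0.0725, 0.1, -0.1985], [0, 0, 0], 0]
  ]
}}

```text
t: 3.3
tool_pos: [0.5155, 0.0923, 0.1538]
tool_rot: [-0.029, -2.219, 2.219]
contact_force: [0.7, -0.8, -0.0]
opening: 0.0002
```

Run:
```python
from h import *
push(179,0,.045)
for n in("top","side"):
    p=ctrl.get_image(n); cv2.imwrite(f"pics/{n}1.png",p["img"][:,:,::-1])
    if n=="side": cv2.imwrite("pics/side1z.png",cv2.resize(p["img"][150:390,140:460,::-1],None,fx=2.4,fy=2.4))
```

```text
t 3.3 pos [0.5155 0.0923 0.1538] F [ 0.7 -0.8 -0. ] shift [ 0.0018  0.1088 -0.0045] turn [ 0.   0.1 -0.6]
```

View pics/side1z.png

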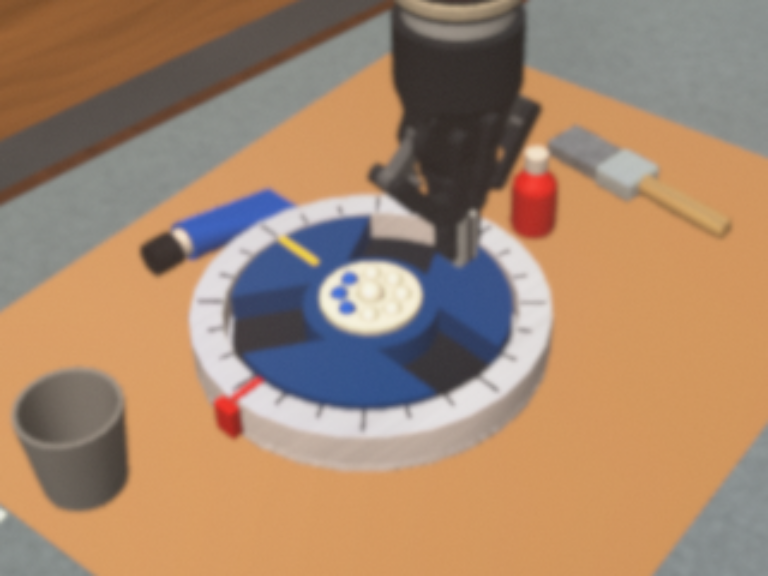

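View pics/top1.png

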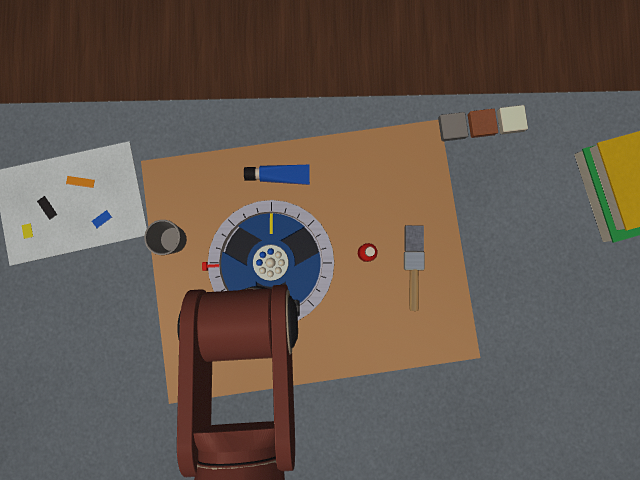

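The shut fingers hang above the near notch, at about (460,260) in the zoomed side view. The mark and red line stay visible in the top view. Going down.

>>> {"method": "arm_command", "body": {
  "steps": [
    [[0.002, 0.04, -0.0045], [0, 0, -0.5], 0],
    [[0.002, 0.07, -0.0045], [0, 0, -0.5], 0],
    [[0.002, 0.095, -0.0045], [0, 0, -0.5], 0],
    [[0.002, 0.11, -0.0045], [0, 0, -0.5], 0],
    [[0.002, 0.11, -0.0045], [0, 0, -0.5], 0]
  ]
}}

```text
t: 3.9
tool_pos: [0.5048, 0.095, 0.0339]
tool_rot: [0.005, -2.201, 2.204]
contact_force: [-1.0, -1.4, 0.8]
opening: -0.0
```

Run:
```python
from h import *
push(179,0.015,.043)
push(189,0.015,.043)
push(199,0.015,.043)
push(209,0.015,.043)
p=ctrl.get_image("side"); cv2.imwrite("pics/side2z.png",cv2.resize(p["img"][150:390,140:460,::-1],None,fx=2.4,fy=2.4))
```

```text
t 3.9 pos [0.5048 0.095  0.0339] F [-1.  -1.4  0.8] shift [-0.01   -0.0093  0.013 ] turn [-0.1  0.1  1.2]
t 3.9 pos [0.5048 0.095  0.0339] F [-1.  -1.4  0.8] shift [-0.0137 -0.0093  0.0257] turn [ 0.  -9.9  1.2]
t 3.9 pos [0.5048 0.095  0.0339] F [-1.  -1.4  0.8] shift [-0.0196 -0.0094  0.0375] turn [  0.1 -19.9   1.2]
t 3.9 pos [0.5048 0.095  0.0339] F [-1.  -1.4  0.8] shift [-0.0274 -0.0096  0.048 ] turn [  0.2 -29.9   1.2]
```

View pics/side2z.png

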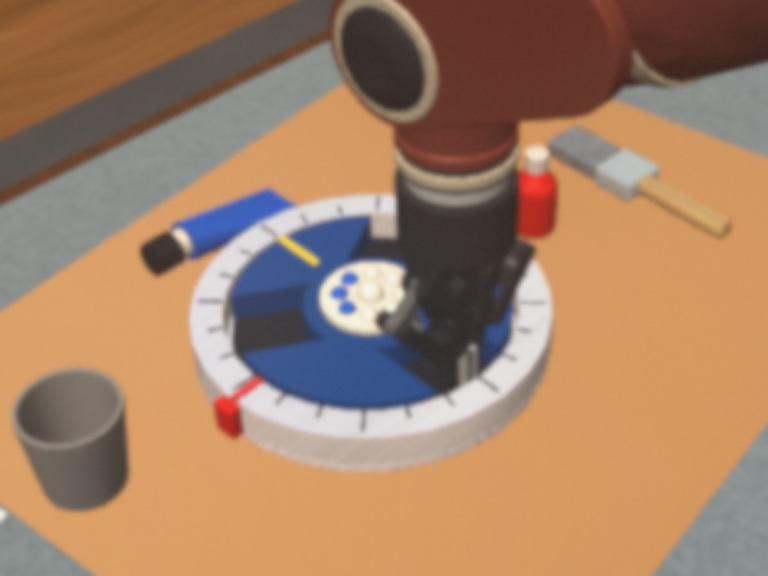

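>>> {"method": "arm_command", "body": {
  "steps": [
    [[-0.005, -0.009, 0.003], [0, 0, 1], 0],
    [[-0.01, -0.009, 0.006], [0, 0, 1], 0],
    [[-0.01, -0.009, 0.009], [0, 0, 1.2], 0],
    [[-0.01, -0.009, 0.011], [0, 0, 1.2], 0],
    [[-0.01, -0.009, 0.013], [0, 0, 1.2], 0]
  ]
}}

```text
t: 4.45
tool_pos: [0.5155, 0.0817, 0.0439]
tool_rot: [-0.02, -2.213, 2.216]
contact_force: [-0.5, -0.4, 0.7]
opening: 0.0005
```

Run:
```python
from h import *
for a in(179,183,187,191,195,199,203): push(a,0.015,.043)
```

```text
t 4.45 pos [0.5155 0.0817 0.0439] F [-0.5 -0.4  0.7] shift [ 0.0008  0.0009 -0.0001] turn [-0.1  0.1 -0.1]
t 4.45 pos [0.5155 0.0817 0.0439] F [-0.5 -0.4  0.7] shift [-0.0005  0.0009  0.0051] turn [-0.1 -3.9 -0.1]
t 4.45 pos [0.5155 0.0817 0.0439] F [-0.5 -0.4  0.7] shift [-0.002   0.0009  0.0101] turn [-0.1 -7.9 -0.1]
t 4.45 pos [0.5155 0.0817 0.0439] F [-0.5 -0.4  0.7] shift [-0.004  0.001  0.015] turn [ -0.1 -11.9  -0.1]
t 4.45 pos [0.5155 0.0817 0.0439] F [-0.5 -0.4  0.7] shift [-0.0062  0.001   0.0198] turn [ -0.1 -15.9  -0.1]
t 4.45 pos [0.5155 0.0817 0.0439] F [-0.5 -0.4  0.7] shift [-0.0088  0.001   0.0244] turn [ -0.1 -19.9  -0.1]
t 4.45 pos [0.5155 0.0817 0.0439] F [-0.5 -0.4  0.7] shift [-0.0117  0.001   0.0288] turn [ -0.1 -23.9  -0.1]
```

>>> {"method": "arm_command", "body": {
  "steps": [
    [[-0.0005, 0.001, 0.005], [0, -4, 0], 0],
    [[-0.002, 0.001, 0.01], [0, -8, 0], 0],
    [[-0.004, 0.001, 0.015], [0, -12, 0], 0],
    [[-0.0062, 0.001, 0.0198], [0, -16, 0], 0],
    [[-0.0088, 0.001, 0.0244], [0, -20, 0], 0]
  ]
}}

```text
t: 4.95
tool_pos: [0.5233, 0.0575, 0.0427]
tool_rot: [-0.345, 2.039, -2.04]
contact_force: [-1.7, 1.0, 1.1]
opening: 0.0001
```

Run:
```python
from h import *
for a in(199,204,209,214,219,224): push(a,0.015,.043)
p=ctrl.get_image("top"); print(angs(p,C)); cv2.imwrite("pics/top3.png",np.hstack([rect(p,C,z=.056)[:,:,::-1],rect(ctrl.get_image("side"),C,z=.056)[:,:,::-1]]))
```

```text
t 4.95 pos [0.5233 0.0575 0.0427] F [-1.7  1.   1.1] shift [-0.0005 -0.0003  0.0004] turn [-0.   0.2 -0. ]
t 4.95 pos [0.5233 0.0575 0.0427] F [-1.7  1.   1.1] shift [-0.002  -0.0003  0.0068] turn [-0.  -4.8 -0. ]
t 4.95 pos [0.5233 0.0575 0.0427] F [-1.7  1.   1.1] shift [-0.0042 -0.0003  0.0131] turn [-0.  -9.8 -0. ]
t 4.95 pos [0.5233 0.0575 0.0427] F [-1.7  1.   1.1] shift [-0.0068 -0.0003  0.0191] turn [ -0.  -14.8  -0. ]
t 4.95 pos [0.5233 0.0575 0.0427] F [-1.7  1.   1.1] shift [-0.01   -0.0003  0.0249] turn [ -0.  -19.8  -0. ]
t 4.95 pos [0.5233 0.0575 0.0427] F [-1.7  1.   1.1] shift [-0.0136 -0.0003  0.0304] turn [ -0.  -24.8  -0. ]
{'yellow': (np.float64(14.670937863916391), 68), 'red': (np.float64(158.55642434624804), 1111)}
```

View pics/top3.png

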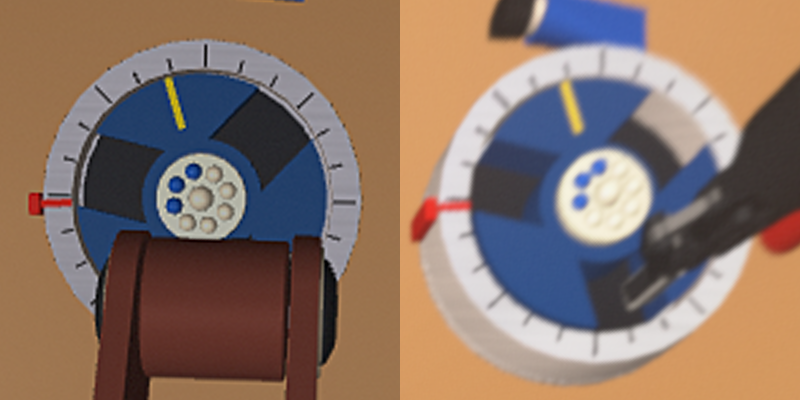

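The head turned (mark now about +15°). It works, so I'll continue along the arc.

>>> {"method": "arm_command", "body": {
  "steps": [
    [[-0.002, 0, 0.0068], [0, -5, 0], 0],
    [[-0.0042, 0, 0.0131], [0, -10, 0], 0],
    [[-0.0068, 0, 0.0191], [0, -15, 0], 0],
    [[-0.01, 0, 0.0249], [0, -20, 0], 0],
    [[-0.0136, 0, 0.0304], [0, -25, 0], 0]
  ]
}}

```text
t: 5.55
tool_pos: [0.5455, 0.0329, 0.0422]
tool_rot: [-0.719, 1.77, -1.77]
contact_force: [-2.6, 1.2, 1.7]
opening: 0.0
```

Run:
```python
from h import *
for a in(224,229,234,239,244,249): push(a,0.015,.043)
p=ctrl.get_image("top"); print(angs(p,C))
```

```text
t 5.55 pos [0.5455 0.0329 0.0422] F [-2.6  1.2  1.7] shift [-0.0008 -0.0008  0.0002] turn [0.  0.1 0.1]
t 5.55 pos [0.5455 0.0329 0.0422] F [-2.6  1.2  1.7] shift [-0.0024 -0.0008  0.0066] turn [ 0.  -4.9  0.1]
t 5.55 pos [0.5455 0.0329 0.0422] F [-2.6  1.2  1.7] shift [-0.0045 -0.0008  0.0128] turn [ 0.  -9.9  0.1]
t 5.55 pos [0.5455 0.0329 0.0422] F [-2.6  1.2  1.7] shift [-0.0072 -0.0008  0.0188] turn [  0.  -14.9   0.1]
t 5.55 pos [0.5455 0.0329 0.0422] F [-2.6  1.2  1.7] shift [-0.0103 -0.0008  0.0246] turn [  0.  -19.9   0.1]
t 5.55 pos [0.5455 0.0329 0.0422] F [-2.6  1.2  1.7] shift [-0.014  -0.0008  0.0301] turn [  0.  -24.9   0.1]
{'yellow': (np.float64(39.45703368148713), 64), 'red': (np.float64(160.2181112838006), 713)}
```

>>> {"method": "arm_command", "body": {
  "steps": [
    [[-0.0024, -0.001, 0.0066], [0, -5, 0], 0],
    [[-0.0045, -0.001, 0.0128], [0, -10, 0], 0],
    [[-0.0072, -0.001, 0.0188], [0, -15, 0], 0],
    [[-0.0103, -0.001, 0.0246], [0, -20, 0], 0],
    [[-0.014, -0.001, 0.0301], [0, -25, 0], 0]
  ]
}}

```text
t: 6.1
tool_pos: [0.5763, 0.0204, 0.0426]
tool_rot: [-1.019, 1.472, -1.471]
contact_force: [-2.5, -0.3, 0.7]
opening: 0.0
```

Run:
```python
from h import *
for a in(249,254,259,264,266,269,272): push(a,0.015,.043)
p=ctrl.get_image("top"); print(angs(p,C))
```

```text
t 6.1 pos [0.5763 0.0204 0.0426] F [-2.5 -0.3  0.7] shift [-0.0006 -0.0004 -0.    ] turn [0.1 0.3 0.1]
t 6.1 pos [0.5763 0.0204 0.0426] F [-2.5 -0.3  0.7] shift [-0.0022 -0.0004  0.0064] turn [ 0.1 -4.7  0.1]
t 6.1 pos [0.5763 0.0204 0.0426] F [-2.5 -0.3  0.7] shift [-0.0043 -0.0005  0.0126] turn [ 0.1 -9.7  0.1]
t 6.1 pos [0.5763 0.0204 0.0426] F [-2.5 -0.3  0.7] shift [-0.0069 -0.0005  0.0186] turn [  0.1 -14.7   0.1]
t 6.1 pos [0.5763 0.0204 0.0426] F [-2.5 -0.3  0.7] shift [-0.0082 -0.0005  0.021 ] turn [  0.1 -16.7   0.1]
t 6.1 pos [0.5763 0.0204 0.0426] F [-2.5 -0.3  0.7] shift [-0.0101 -0.0005  0.0244] turn [  0.1 -19.7   0.1]
t 6.1 pos [0.5763 0.0204 0.0426] F [-2.5 -0.3  0.7] shift [-0.0122 -0.0005  0.0277] turn [  0.1 -22.7   0.1]
{'yellow': (np.float64(64.7689976766149), 64), 'red': (np.float64(156.3932900429012), 620)}
```

>>> {"method": "arm_command", "body": {
  "steps": [
    [[-0.0022, -0.0005, 0.0064], [0, -5, 0], 0],
    [[-0.0043, -0.0005, 0.0126], [0, -10, 0], 0],
    [[-0.0069, -0.0005, 0.0186], [0, -15, 0], 0],
    [[-0.0101, -0.0005, 0.0244], [0, -19.7, 0], 0],
    [[-0.0112, -0.0005, 0.026], [0, -21, 0], 0]
  ]
}}

```text
t: 6.65
tool_pos: [0.6054, 0.0216, 0.0429]
tool_rot: [-1.214, 1.206, -1.206]
contact_force: [-0.8, -0.5, -0.3]
opening: 0.0003
```

Run:
```python
from h import *
for a in(271,272,273,274,275,276,277): push(a,0.015,.043)
p=ctrl.get_image("top"); print(angs(p,C)); cv2.imwrite("pics/top4.png",np.hstack([rect(p,C,z=.056)[:,:,::-1],rect(ctrl.get_image("side"),C,z=.056)[:,:,::-1]]))
```

```text
t 6.65 pos [0.6054 0.0216 0.0429] F [-0.8 -0.5 -0.3] shift [-0.0001 -0.0001 -0.0001] turn [ 0.1 -0.7  0.1]
t 6.65 pos [0.6054 0.0216 0.0429] F [-0.8 -0.5 -0.3] shift [-0.0004 -0.0001  0.0012] turn [ 0.1 -1.7  0.1]
t 6.65 pos [0.6054 0.0216 0.0429] F [-0.8 -0.5 -0.3] shift [-0.0007 -0.0001  0.0025] turn [ 0.1 -2.7  0.1]
t 6.65 pos [0.6054 0.0216 0.0429] F [-0.8 -0.5 -0.3] shift [-0.0011 -0.0001  0.0037] turn [ 0.1 -3.7  0.1]
t 6.65 pos [0.6054 0.0216 0.0429] F [-0.8 -0.5 -0.3] shift [-0.0014 -0.0001  0.005 ] turn [ 0.1 -4.7  0.1]
t 6.65 pos [0.6054 0.0216 0.0429] F [-0.8 -0.5 -0.3] shift [-0.0018 -0.0001  0.0063] turn [ 0.1 -5.7  0.1]
t 6.65 pos [0.6054 0.0216 0.0429] F [-0.8 -0.5 -0.3] shift [-0.0022 -0.0001  0.0075] turn [ 0.1 -6.7  0.1]
{'yellow': (np.float64(87.3037069115761), 63), 'red': (np.float64(168.9856889231068), 989)}
```

View pics/top4.png

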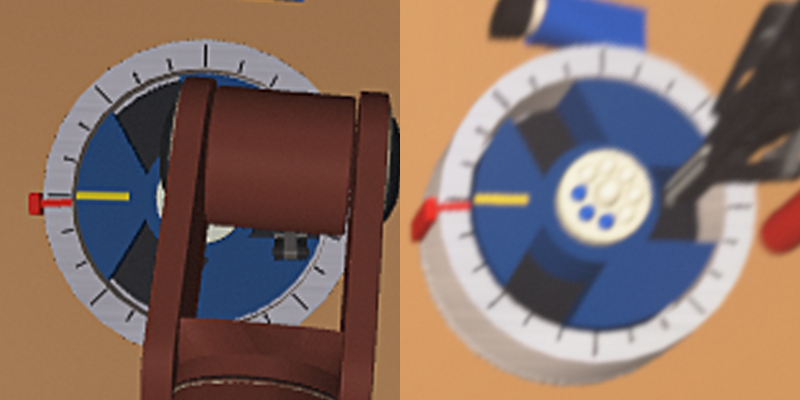

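Top view: the yellow mark's outer end is at (77,196) and the red inner end at (72,203), so about 3° is left. I'll get the difference numerically.

```bash
cat >> h.py <<'E'
def diff(n):
    p=ctrl.get_image(n); s=.0004
    a=rect(p,C,half=.14,s=s,z=.056).astype(int)[280:420,:]
    r,g,b=a[...,0],a[...,1],a[...,2]
    ii,jj=np.mgrid[280:420,:a.shape[1]]; X=.14-ii*s; Y=.14-jj*s
    res=[]
    for nm,m,lo,hi in(("yel",(np.minimum(r,g)-b>50)&(abs(r-g)<70),.065,.1),("red",(r-g>60)&(r-b>60),.104,.118)):
        w=m&(Y>lo)&(Y<hi); f=np.polyfit(Y[w],X[w],1); 
        res.append(np.polyval(f,.102)); print(n,nm,w.sum(),"x at r=.102: %.4f"%res[-1],"slope %.3f"%f[0], "mean x,y %.4f %.4f"%(X[w].mean(),Y[w].mean()))
    d=res[0]-res[1]; print("yel-red mm %.1f deg %.2f"%(d*1e3,np.degrees(d/.102))); return p
E
python3 - <<'E'
from h import *
diff("top");diff("side")
E
```

```text
top yel 1253 x at r=.102: 0.0041 slope 0.020 mean x,y 0.0037 0.0823
top red 543 x at r=.102: -0.0014 slope -0.051 mean x,y -0.0019 0.1108
yel-red mm 5.6 deg 3.12
side yel 1533 x at r=.102: 0.0013 slope 0.020 mean x,y 0.0009 0.0822
side red 683 x at r=.102: -0.0040 slope -0.031 mean x,y -0.0043 0.1112
yel-red mm 5.4 deg 3.01
```

>>> {"method": "arm_command", "body": {
  "steps": [
    [[-0.0004, 0, 0.0012], [0, -1.5, 0], 0],
    [[-0.0008, 0, 0.0025], [0, -2.7, 0], 0],
    [[-0.001, 0, 0.0037], [0, -3.5, 0], 0],
    [[-0.001, 0, 0.0037], [0, -3.5, 0], 0],
    [[-0.001, 0, 0.0037], [0, -3.5, 0], 0]
  ]
}}

```text
t: 7.35
tool_pos: [0.6091, 0.0229, 0.0432]
tool_rot: [-1.241, 1.161, -1.161]
contact_force: [-1.8, -0.9, -0.6]
opening: -0.0001
```

Run:
```python
from h import *
diff("top");diff("side");push(274,.015,.043)
```

```text
top yel 1259 x at r=.102: -0.0013 slope -0.027 mean x,y -0.0007 0.0822
top red 543 x at r=.102: -0.0014 slope -0.052 mean x,y -0.0019 0.1108
yel-red mm 0.2 deg 0.10
side yel 1539 x at r=.102: -0.0038 slope -0.028 mean x,y -0.0032 0.0823
side red 685 x at r=.102: -0.0041 slope -0.022 mean x,y -0.0043 0.1112
yel-red mm 0.4 deg 0.20
t 7.45 pos [0.6092 0.0229 0.0432] F [-1.6 -0.  -0.7] shift [ 0.0001  0.0002 -0.    ] turn [ 0.1 -0.2  0.1]
```

Aligned within 0.4 mm. I'll back off the wall, then lift straight up.

>>> {"method": "arm_command", "body": {
  "steps": [
    [[0, 0, -0.004], [0, 0, 0], 0],
    [[0, 0, -0.008], [0, 0, 0], 0],
    [[0, 0, -0.01], [0, 0, 0], 0],
    [[0, 0, -0.01], [0, 0, 0], 0],
    [[0, -0.01, -0.01], [0, 0, 0], 0]
  ]
}}

```text
t: 7.95
tool_pos: [0.5979, 0.0223, 0.052]
tool_rot: [-1.243, 1.163, -1.159]
contact_force: [-0.4, -0.2, -0.0]
opening: -0.0001
```

>>> {"method": "arm_command", "body": {
  "steps": [
    [[0, -0.015, 0], [0, 0, 0], 0],
    [[0, -0.035, 0], [0, 0, 0], 0],
    [[0, -0.06, 0], [0, 0, 0], 0],
    [[0, -0.1, 0], [0, 0, 0], 0],
    [[0, -0.14, 0], [0, 0, 0], 0]
  ]
}}

```text
t: 8.45
tool_pos: [0.5983, 0.0225, 0.1945]
tool_rot: [-1.243, 1.163, -1.159]
contact_force: [0.2, -0.1, -0.1]
opening: -0.0001
```

Run:
```python
from h import *
diff("top");diff("side");push(274,.015,.043)
```

```text
top yel 1106 x at r=.102: -0.0013 slope -0.028 mean x,y -0.0008 0.0842
top red 544 x at r=.102: -0.0014 slope -0.051 mean x,y -0.0019 0.1108
yel-red mm 0.2 deg 0.09
side yel 1530 x at r=.102: -0.0038 slope -0.028 mean x,y -0.0032 0.0823
side red 681 x at r=.102: -0.0041 slope -0.026 mean x,y -0.0043 0.1112
yel-red mm 0.3 deg 0.19
t 8.55 pos [0.6029 0.0221 0.2021] F [0.7 0.2 0.8] shift [-0.0006  0.1591  0.0045] turn [-0.6 -0.2  0.2]
```

>>> {"method": "arm_command", "body": {
  "steps": [
    [[0, 0, 0], [0, 0, 0], 0],
    [[0, 0, 0], [0, 0, 0], 0],
    [[0, 0, 0], [0, 0, 0], 0]
  ]
}}

```text
t: 8.85
tool_pos: [0.6024, 0.0222, 0.2012]
tool_rot: [-1.234, 1.152, -1.167]
contact_force: [-0.4, 0.5, 0.2]
opening: 0.0001
```

Run:
```python
from h import *
p=diff("side"); cv2.imwrite("pics/end.png",p["img"][:,:,::-1])
```

```text
side yel 1527 x at r=.102: -0.0038 slope -0.028 mean x,y -0.0032 0.0823
side red 683 x at r=.102: -0.0041 slope -0.028 mean x,y -0.0043 0.1111
yel-red mm 0.3 deg 0.18
```

View pics/end.png

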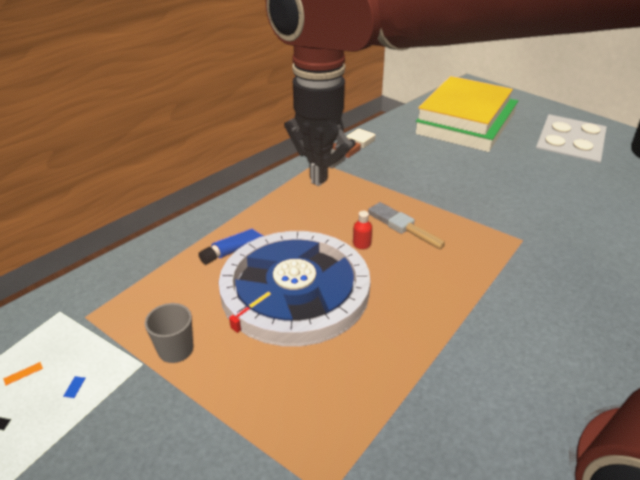

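The yellow and red lines form one line, at about (235–270, 293–322). The cup, bottle, tube and brush are where they were in the first picture, and the hand is clear.

```bash
python3 -c "
from station import ctrl
print(ctrl.finish_job())"
```

```text
the job is handed in; nothing more can be done
None
```

I turned the blue head about 93° counter-clockwise with the shut fingertips in notch1, backed off the wall, lifted the hand clear and handed the job in at about 9 s.

**Alignment:** After release, the top camera put the yellow mark 0.2 mm from the red line, and the side camera put it 0.3 mm away (limit 5 mm). The reading did not change between release and hand-in.

**Other objects:** By eye, the last side picture shows the cup, bottle, tube and brush where they started. I did not measure their positions.

**Head seating:** I have no lift measurement. The head looked seated, and the contact force I read stayed under about 4 N.

**What disagreed:**
- The first automatic fit of the ring centre was off by about 20 mm between the two cameras. I read the centre from the rectified views instead; there the cameras still differ by about 3 mm, which barely affects the line-to-line gap.
- On the way down the fingertip overshot to about 34 mm, level with the notch floor. The force was about 1–2 N, and I raised it before pushing.

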